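# Snap the marker pen into its bench clip

## Robot

A 6-joint arm with a two-finger parallel gripper is mounted at the origin on a cart in front of the work surface, level with it; the furniture and walls round the work are solid. World frame = base frame: x ahead of the robot, y to its left, z up, the work surface at z = 0. Lengths are in m, angles in rad, forces in N, time in s.
With the tool pointing down it reaches from about 0.25 to 0.725 m from the base axis. Payload 9.7 kg.
Tool frame: the origin (TCP) lies on the front face of the gripper's body, between the roots of the fingers; the fingertips stand 73 mm ahead of it and the grasp point (between the pads) lies 54 mm ahead of it; z points along the fingers, y is the line along which they close (so a half turn about z gives the same grasp; the last joint's range is limited). The gripper opens to 85 mm and grips with 20 to 120 N. Pads are 22 mm wide; open, the fingers measure 114 mm over their backs; the gripper's body (76 mm by 85 mm) begins 54 mm behind the grasp point. The pads swing forward as they close: fully open they stand 13 mm farther back than shut.
Start: joints at [1.101, 0.087, 0.176, 1.66, 0, 1.571], TCP at [0.249, 0.49, 0.304] pointing down, gripper open.
Joint ranges: [-3.13, 3.13], [-0.85, 1.81], [-1.15, 1.24], [-2.2, 2.28], [-1.44, 1.52], [-3.14, 3.14]. Speed limits (rad/s): [2.22, 2.22, 2.57, 3.14, 3.14, 3.14].

## Interface

Orientations are given as a unit quaternion [x, y, z, w].
In Python, from station import * gives the robot as it stands. The module is installed in compiled form; this text tells all that it offers.
- The arm moves only by the tool move_arm, never from a script. Its argument "commands" is a list that holds one entry, the list of rows, each a list of 7 numbers: the finger opening in cm, from 0 to 8.54, then the shift along the tool's x, y, z in cm, then the turn, a rotation vector about the tool's x, y, z in rad. A call has exactly 5 rows; each row shifts and turns the commanded pose from where the row before left it, along the tool's axes as they then stand; what a row does not reach is not made up. A row lasts 1/8 s, in which the tool goes at most 62.5 mm and 10.7 degrees, less where a joint would pass 70% of its speed; a pose out of reach is approached as far as the arm can. A call is refused whole if a number of a shift passes 6.25 or a number of a turn 0.188, either way. A call with a gripper value outside its range is refused whole. The fingers move at their own pace and stop on an object; the grip force is fixed at half the most. Time passes only in rows, so rows that do not move let the fingers close, or fill a call up. It gives the time, the measured TCP pose, the force, the opening and the grip force at its end, in the units of the state.
- sense(): the state, without advancing time (a new reading comes with each control period).
- get_image(name): name is "scene" or "top" or "wrist"; returns a dict with "color" (400x640x3 uint8, blue, green, red), "depth" (400x640 float32, m along the optical axis (not along the pixel's ray), 0 where there is no reading), "camera_matrix" (3x3 intrinsics, pixels), "k1" (the pictures are not rectified: a ray, as slopes to the right and down, at radius r is drawn at 1 + k1 r^2 times it, then the intrinsics apply), "world_to_cam" (4x4, takes a point from world to camera coordinates); the wrist camera has in their place "hand_eye" (4x4, takes a point from camera to tool coordinates, whose origin is the TCP and whose axes are the flange's). Camera axes: x right, y up, looking along -z (the intrinsics and any distortion apply to the point x, -y, -z); pixel columns grow to the right and rows downward; lengths in m; the calibration is good to about 2 mm. A picture is of the moment at which its call begins: read the wrist's pose just before it.
- close_job(): hands the job in; it is judged then, once.
The state is a dict: "clock": time; "joints": joint angles; "dq": joint speeds; "joint_efforts": joint torques, N m; "eef_pos": TCP position; "tcp_rot": TCP orientation; "wrist_force": force on the tool from outside, world axes, zero at the start; "wrist_torque": the same for the moment, N m; "opening": finger opening in m; "grasp_force": force on a finger pad.
Only numpy, scipy, OpenCV 4.12 (cv2) and the standard library are available. Lean on these libraries where they do the work, as an engineer would, in place of code of your own. Each camera call takes 0.05 s, during which the arm holds its last target. There are 200 camera calls.

## Task

Put the marker pen back in its bench holder: of the two clip holders, use the narrow one that fits a pen. Press the pen straight down between the spring clips, about centred along its length and either way round, until it snaps past them and lies fully home on its seat; then stop pushing and let go. Push firmly but do not ram it, and leave the tweezers alone.

Things in the scene. Friction and masses are not known exactly. Their poses are not given: they have to be found in the camera images.
- marker_center (a point): Centre of the marker pen, half-way up its barrel: a pen with white barrel and black cap lying flat on the table, 137 mm long, 12 mm wide, 13 mm high; the centre is 6.5 mm above its underside. The axes are the pen's: y along its length, z up as it lies at first. It does not roll. Weight about 20 g.
- pen_holder: Narrow pen holder, fixed: aluminium base plate 54 x 112 mm, 6 mm thick, with two steel spring clips, each 12 mm wide, 36 mm either side of the middle along y; 60 mm clear between them. Origin: centre of the plate's underside, on the table; y along the plate, as the pen shall lie; z up. The other holder is equally tall but its leaves stand 40 mm apart: not for the pen.
- pen_home (a point): Where the pen's centre lies when home, 32.5 mm above the table; axes as pen_holder. Each clip is two sprung leaves 14.4 mm apart; between them a grey seat 26 mm above the table. Their flared tops form a funnel, 36 mm wide at its mouth (67 mm above the table), 7 mm at its throat (42 mm). The pen spreads them at about 8 to 18 N, then goes down easier, and the lips close over it.
- tweezers: Steel tweezers lying flat on the table, a bystander: 122 mm long along y, 15 mm wide, 4 mm high; origin at the centre of the underside.

How it is judged:
By the outcome, as a careful person would: the job done as asked, in the order asked, and still so for the second after the job is handed in, with the robot touching nothing.
It also fails if it takes over 38 s, if anything falls off the work surface, if the arm or the gripper's body presses on something with over 40 N, if the wrist force passes 120 N, or if a joint passes its speed limit or range.

## Working session

There is one attempt and no reset: what is moved stays moved. The work goes in short steps, Python scripts to look and compute and a tool call to move; the robot and the scene stay as the last step left them, time stands still between calls to the robot, and variables do not carry over. Pictures are saved under pics/ and viewed, at most 10 in all, crops included, and the job is handed in when it is done.

Besides the shell and the picture viewer there is one more tool, called after "Emit:" by a JSON object that holds its "fn" and its "kwargs". move_arm: Moves the arm, as the interface text tells. Its arguments: {"type":"object","properties":{"commands":{"type":"array"}},"required":["commands"]}

```bash
mkdir -p pics; cat > h.py <<'E'
from station import *
import numpy as np, cv2
def ray(im,u,v,T=None):
    K=im["camera_matrix"];a=np.array([(u-K[0][2])/K[0][0],(v-K[1][2])/K[1][1]]);s=a.copy()
    for _ in range(20): s=a/(1+im["k1"]*(s@s))
    d=np.array([s[0],-s[1],-1.])
    C=np.linalg.inv(im["world_to_cam"]) if T is None else T
    return C[:3,3],C[:3,:3]@d
def onz(im,u,v,z,T=None):
    o,d=ray(im,u,v,T);return o+d*(z-o[2])/d[2]
E
python3 - <<'E'
from h import *
print(sense())
for n in("top","scene"):
    im=get_image(n);cv2.imwrite(f"pics/{n}0.png",im["color"]);np.save(f"{n}.npy",im,allow_pickle=True)
E
```

```text
{'clock': 0.0, 'joints': array([1.10102097e+00, 8.74677884e-02, 1.75109556e-01, 1.65981001e+00,
       1.25168414e-06, 1.57080655e+00]), 'dq': array([-2.89546273e-04, -2.65813829e-06,  7.90926319e-04,  1.17891508e-03,
       -8.44311900e-04,  1.03113903e-03]), 'joint_efforts': array([-1.72339296e-03, -5.20385563e+01,  4.64804757e+01,  1.60620891e-02,
       -9.34730224e-05, -9.30158734e-06]), 'eef_pos': array([0.24891278, 0.49029201, 0.30316616]), 'tcp_rot': array([ 2.32738666e-01,  9.72539070e-01, -6.66979280e-04, -1.60251350e-04]), 'wrist_force': array([-0.1023926 , -0.93229392, -0.00291549]), 'wrist_torque': array([ 0.00675586, -0.0203849 , -0.02159925]), 'grasp_force': 0.0, 'opening': 0.08531890929532962}
```

View pics/top0.png

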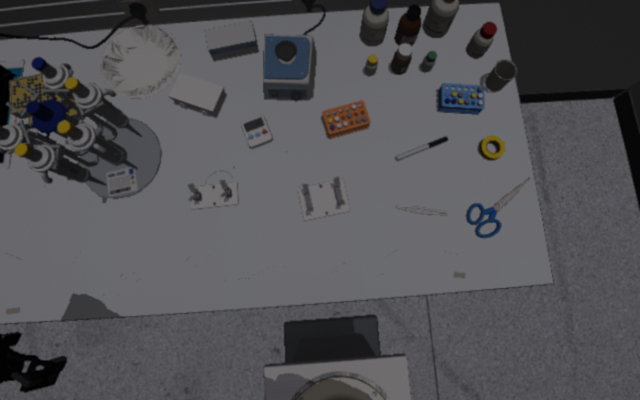

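View pics/scene0.png

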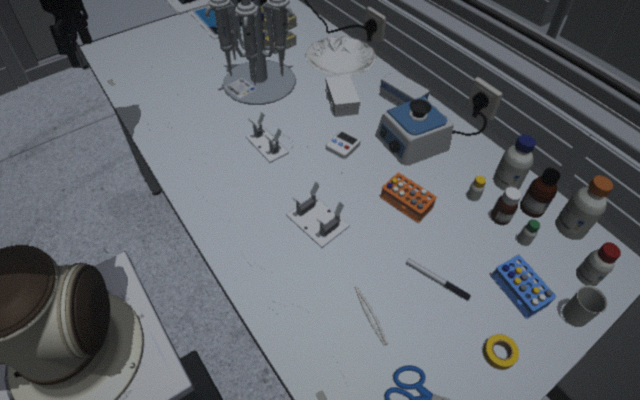

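The pen is at top (397–447, 158–140), scene (407–469, 260–297). The candidate holders are at top (213,194) and (324,199). Next: world positions and enlarged holder views.

```bash
python3 - <<'E'
from h import *
t=np.load("top.npy",allow_pickle=True).item();s=np.load("scene.npy",allow_pickle=True).item()
for n,u,v,z in(("penA",397,158,.0065),("penB",447,140,.0065),("tw1",397,208,0),("tw2",446,213,0),("hA",213,194,.006),("hB",324,199,.006),("orange",346,118,.02)):
    print(n,onz(t,u,v,z).round(3))
for n,u,v,z in(("penA",407,260,.0065),("penB",469,297,.0065),("hA",267,142,.006),("hB",319,218,.006)):print("s",n,onz(s,u,v,z).round(3))
print(np.linalg.inv(t["world_to_cam"]).round(3),np.linalg.inv(s["world_to_cam"])[:3,3])
a=cv2.resize(t["color"][165:230,180:360],None,fx=4,fy=4,interpolation=2)
b=cv2.resize(s["color"][105:250,235:355],None,fx=2.3,fy=2.3,interpolation=2)
b2=np.zeros((b.shape[0],720,3),np.uint8);b2[:,:b.shape[1]]=b
w=get_image("wrist");c=cv2.resize(w["color"],(440,275));b2[:275,280:720]=c
cv2.imwrite("pics/hold.png",cv2.convertScaleAbs(np.vstack([a,b2]),alpha=1.5))
print(w["hand_eye"],w["camera_matrix"],w["k1"])
E
```

```text
penA [ 0.6   -0.186  0.006]
penB [ 0.637 -0.314  0.006]
tw1 [ 0.479 -0.174  0.   ]
tw2 [ 0.459 -0.289  0.   ]
hA [0.545 0.259 0.006]
hB [ 0.513 -0.003  0.006]
orange [ 0.706 -0.071  0.02 ]
s penA [ 0.601 -0.184  0.006]
s penB [ 0.643 -0.313  0.006]
s hA [0.545 0.26  0.006]
s hB [ 0.517 -0.001  0.006]
[[-0.074  0.977 -0.2    0.343]
 [-0.997 -0.073  0.014  0.011]
 [-0.001  0.201  0.98   0.902]
 [ 0.     0.     0.     1.   ]] [ 0.19524316 -0.4481474   0.74647058]
[[ 6.05517766e-04  9.48387127e-01  3.17114319e-01  8.21627147e-02]
 [ 9.99999763e-01 -4.70739470e-04 -5.01630988e-04  1.30488547e-03]
 [-3.26462145e-04  3.17114548e-01 -9.48387187e-01 -6.88661746e-02]
 [ 0.00000000e+00  0.00000000e+00  0.00000000e+00  1.00000000e+00]] [[301.88663017   0.         323.08294007]
 [  0.         301.88663017 202.50443725]
 [  0.           0.           1.        ]] -0.05924507158893337
```

View pics/hold.png

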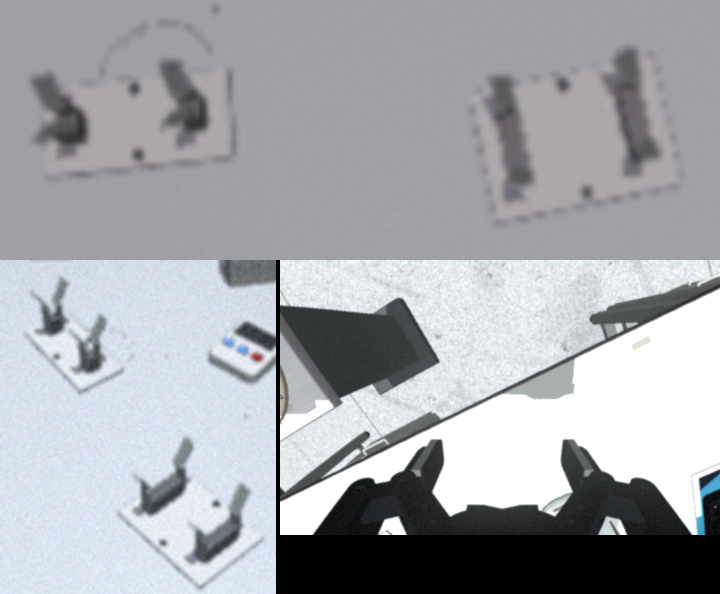

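The left holder (top 213,194) has the narrow clips, so that is the one to use. I'll travel above the pen (about 0.62, −0.25).

Emit:
{"fn": "move_arm", "kwargs": {"commands": [[[8.54,-4.43,-3.27,0.7,0,0,0],[8.54,-4.43,-3.27,0.7,0,0,0],[8.54,-4.43,-3.27,0.7,0,0,0],[8.54,-4.43,-3.27,0.7,0,0,0],[8.54,-4.43,-3.27,0.7,0,0,0]]]}}

```text
clock: 0.78
eef_pos: [0.3729, 0.2427, 0.2686]
tcp_rot: [0.233, 0.973, 0.0, 0.0]
wrist_force: [0.5, 0.0, 0.2]
opening: 0.0853
grasp_force: 0.0
```

Emit:
{"fn": "move_arm", "kwargs": {"commands": [[[8.54,-4.43,-3.27,0.7,0,0,0],[8.54,-4.43,-3.27,0.7,0,0,0],[8.54,-4.43,-3.27,0.7,0,0,0],[8.54,-4.43,-3.27,0.7,0,0,0],[8.54,-4.43,-3.27,0.7,0,0,0]]]}}

```text
clock: 1.4
eef_pos: [0.4964, -0.0035, 0.2336]
tcp_rot: [0.233, 0.973, 0.0, 0.0]
wrist_force: [1.6, 0.3, 1.0]
opening: 0.0851
grasp_force: 0.0
```

Emit:
{"fn": "move_arm", "kwargs": {"commands": [[[8.54,-4.43,-3.27,0.7,0,0,0],[8.54,-4.43,-3.27,0.7,0,0,0],[8.54,-4.43,-3.27,0.7,0,0,0],[8.54,-4.43,-3.27,0.7,0,0,0],[8.54,-4.43,-3.27,0.7,0,0,0]]]}}

```text
clock: 2.02
eef_pos: [0.62, -0.2495, 0.1983]
tcp_rot: [0.233, 0.973, 0.0, -0.0]
wrist_force: [0.9, 0.6, 0.4]
opening: 0.0856
grasp_force: 0.0
```

Emit:
{"fn": "move_arm", "kwargs": {"commands": [[[8.54,0,0,0,0,0,0.162],[8.54,0,0,0,0,0,0.162],[8.54,0,0,0,0,0,0.162],[8.54,0,0,0,0,0,0.162],[8.54,0,0,0,0,0,0.162]]]}}

```text
clock: 2.65
eef_pos: [0.6194, -0.2478, 0.1984]
tcp_rot: [0.599, 0.801, -0.0, -0.0]
wrist_force: [0.1, 0.7, 0.3]
opening: 0.0853
grasp_force: 0.0
```

```bash
cat >> h.py <<'E'
from scipy.spatial.transform import Rotation as R
def wrist():
    s=sense();im=get_image("wrist");T=np.eye(4);T[:3,:3]=R.from_quat(s["tcp_rot"]).as_matrix();T[:3,3]=s["eef_pos"]
    return s,im,T@im["hand_eye"],T
E
python3 - <<'E'
from h import *
s,im,C,T=wrist();cv2.imwrite("pics/w1.png",im["color"]);np.save("w1.npy",[im,C,T],allow_pickle=True)
E
```

```text
Traceback (most recent call last):
ValueError: setting an array element with a sequence. The requested array has an inhomogeneous shape after 1 dimensions. The detected shape was (3,) + inhomogeneous part.
```

View pics/w1.png

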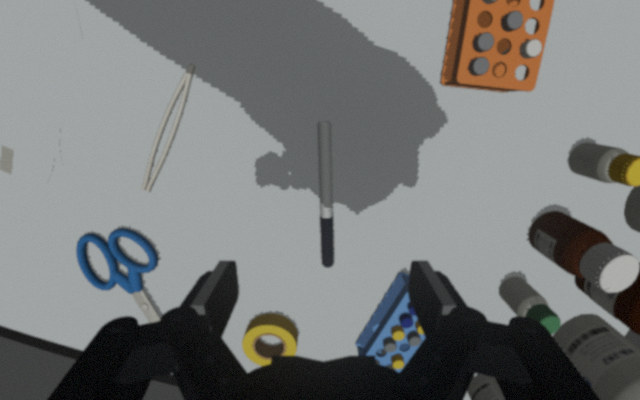

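The pen runs from (324,121) to (328,266), and the fingers straddle its line. The rack and scissors are well clear.

```bash
python3 - <<'E'
from h import *
s,im,C,T=wrist()
a=onz(im,324,121,.0065,C);b=onz(im,328,266,.0065,C);c=(a+b)/2
# axis from centre line of the barrel/cap at inner points
print(a,b,c,np.linalg.norm(a-b))
Rt=T[:3,:3]; print("shift tool",(Rt.T@(c-T[:3,3])*100).round(2))
p=Rt.T@(b-a); print("pen angle in tool vs x",np.arctan2(p[1],p[0]),np.arctan2(-p[1],-p[0]))
t=np.load("top.npy",allow_pickle=True).item()
q=[onz(t,180+u/4,165+v/4,.006)[:2] for u,v in((40,88),(232,70),(234,155),(47,178))]
q=np.array(q);print(q,q.mean(0)); d=(q[0]+q[3]-q[1]-q[2])/2;print(d,np.linalg.norm(d),np.degrees(np.arctan2(d[1],d[0])))
E
```

```text
[ 0.60179811 -0.18209562  0.0065    ] [ 0.64361577 -0.31353238  0.0065    ] [ 0.62270694 -0.247814    0.0065    ] 0.13792874196818167
shift tool [-0.11  0.34 19.19]
pen angle in tool vs x 3.11153261496415 -0.03006003862564367
[[0.56584609 0.31440525]
 [0.56818253 0.19891497]
 [0.51654051 0.19928772]
 [0.5109533  0.31052967]] [0.54038061 0.2557844 ]
[-0.00396182  0.11336611] 0.11343531804958891 92.00150992411459
```

Emit:
{"fn": "move_arm", "kwargs": {"commands": [[[8.54,-0.1,0.34,2.5,0,0,-0.03],[8.54,0,0,3,0,0,0],[8.54,0,0,3,0,0,0],[8.54,0,0,2.5,0,0,0],[8.54,0,0,1.3,0,0,0]]]}}

```text
clock: 3.38
eef_pos: [0.6224, -0.2475, 0.0741]
tcp_rot: [0.584, 0.812, -0.0, -0.001]
wrist_force: [0.6, 0.1, 0.2]
opening: 0.0855
grasp_force: 0.0
```

Emit:
{"fn": "move_arm", "kwargs": {"commands": [[[1,0,0,0,0,0,0],[1,0,0,0,0,0,0],[1,0,0,0,0,0,0],[1,0,0,0,0,0,0],[1,0,0,0,0,0,0]]]}}

```text
clock: 4.0
eef_pos: [0.6234, -0.2479, 0.0768]
tcp_rot: [0.585, 0.811, 0.0, 0.001]
wrist_force: [-0.1, 0.3, 4.2]
opening: 0.0106
grasp_force: 50.6
```

Gripped (opening 10.6 mm). Lifting and carrying toward the holder, stopping short for a wrist view.

Emit:
{"fn": "move_arm", "kwargs": {"commands": [[[1,0,0,-1.5,0,0,0],[1,0,0,-4,0,0,0],[1,0,0,-5,0,0,0],[1,0,0,-5,0,0,0],[1,0,0,-4,0,0,0]]]}}

```text
clock: 4.62
eef_pos: [0.6228, -0.2477, 0.2743]
tcp_rot: [0.585, 0.811, 0.0, 0.001]
wrist_force: [1.3, 0.1, -0.1]
opening: 0.0109
grasp_force: 50.1
```

Emit:
{"fn": "move_arm", "kwargs": {"commands": [[[1,3,0.4,0,0,0,0],[1,5,0.55,0,0,0,0],[1,5.5,0.6,0,0,0,0],[1,5.5,0.6,0,0,0,0],[1,5.5,0.6,0,0,0,0]]]}}

```text
clock: 5.25
eef_pos: [0.571, -0.005, 0.2719]
tcp_rot: [0.585, 0.811, 0.0, 0.0]
wrist_force: [-0.1, 0.6, 0.2]
opening: 0.0115
grasp_force: 50.1
```

Emit:
{"fn": "move_arm", "kwargs": {"commands": [[[1,5.5,0.6,0,0,0,0],[1,5,0.55,0,0,0,0],[1,4.4,0.5,0,0,0,0],[1,0,0,0,0,0,0.143],[1,0,0,0,0,0,0.143]]]}}

```text
clock: 5.88
eef_pos: [0.54, 0.1408, 0.2718]
tcp_rot: [0.696, 0.718, 0.0, 0.0]
wrist_force: [0.9, 0.2, -0.3]
opening: 0.0108
grasp_force: 50.1
```

```bash
python3 - <<'E'
from h import *
s,im,C,T=wrist();cv2.imwrite("pics/w2.png",im["color"]);print(s["eef_pos"],s["tcp_rot"],s["opening"])
np.savez("w2.npz",c=im["color"],C=C,T=T,d=im["depth"])
E
```

```text
[0.54003321 0.14078176 0.27182461] [6.95726845e-01 7.18306387e-01 2.42636887e-04 1.81664167e-04] 0.010750477066725706
```

View pics/w2.png

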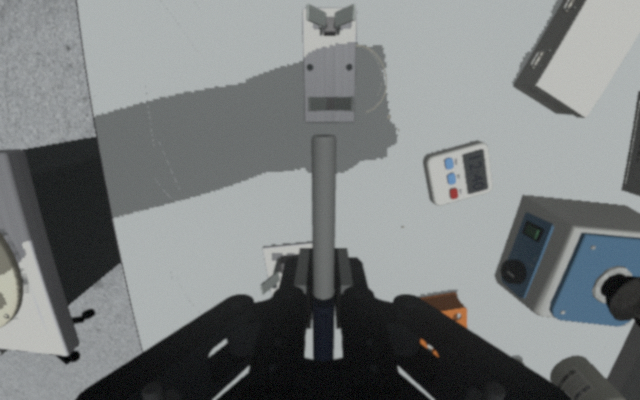

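The holder lies ahead: plate corners about (303,7), (357,8), (354,121), (305,121), with screw holes at (310,67) and (349,67). The pen is held straight, its near end at (324,137). Zooming on the clips.

```bash
python3 - <<'E'
from h import *
c=np.load("w2.npz")["c"]
cv2.imwrite("pics/w2z.png",cv2.convertScaleAbs(cv2.resize(c[0:150,270:390],None,fx=4.0,fy=4.0,interpolation=cv2.INTER_CUBIC),alpha=1.4))
E
```

```text
(no output)
```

View pics/w2z.png

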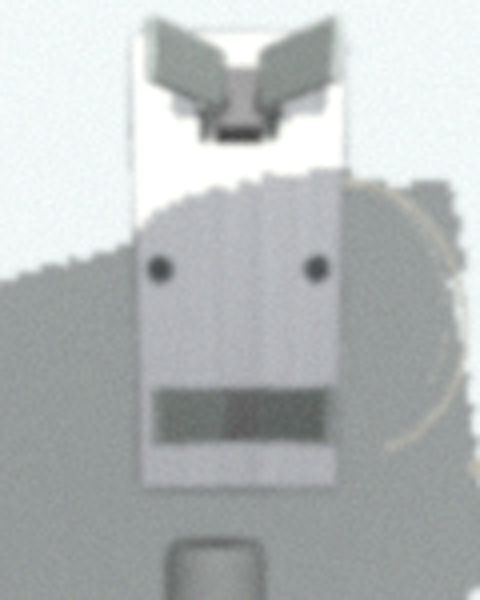

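```bash
cat > m.py <<'E'
from h import *
s=sense();im=dict(get_image("wrist"));w=np.load("w2.npz");C,T=w["C"],w["T"];Rt=T[:3,:3]
def tl(u,v,z): return (Rt.T@(onz(im,u,v,z,C)-T[:3,3])*100).round(2)
g=lambda u,v,z:tl(270+u/4,v/4,z)
print("holes",g(160,269,.006),g(316,269,.006))
print("corners",g(138,32,.006),g(345,30,.006),g(336,486,.006),g(142,486,.006))
print("near mouth",g(152,415,.067),g(330,415,.067),"far",g(150,20,.067),g(338,20,.067))
zp=T[2,3]-.070
print("pen",tl(324,137,zp),tl(324.3,250,zp))
d=w["d"];print(d[150,324],d[200,324],d[240,324], d[67,330],d[103,330])
E
python3 m.py
python3 - <<'E'
from h import *
w=np.load("w2.npz");c=cv2.cvtColor(w["c"],cv2.COLOR_BGR2GRAY).astype(int)
for r in(150,200,240):
    g=np.abs(np.diff(c[r,300:350]));print(r,[(300+i,int(g[i])) for i in np.argsort(-g)[:5]])
E
```

```text
holes [11.77 -1.34 26.58] [11.77  2.67 26.58]
corners [17.27 -1.83 26.58] [17.33  3.26 26.59] [ 6.32  3.34 26.58] [ 6.31 -1.89 26.58]
near mouth [ 8.18 -1.29 20.48] [ 8.19  2.56 20.48] far [15.86 -1.24 20.48] [15.87  2.53 20.49]
pen [6.8  0.07 7.  ] [1.1 0.1 7. ]
0.13432218 0.14025843 0.1486495 0.30698818 0.299659
150 [(np.int64(310), 14), (np.int64(313), 13), (np.int64(336), 8), (np.int64(335), 8), (np.int64(331), 7)]
200 [(np.int64(311), 33), (np.int64(334), 31), (np.int64(335), 26), (np.int64(310), 24), (np.int64(312), 19)]
240 [(np.int64(312), 29), (np.int64(334), 29), (np.int64(311), 25), (np.int64(333), 22), (np.int64(335), 16)]
```

Emit:
{"fn": "move_arm", "kwargs": {"commands": [[[1,3,0.15,0,0,0,0],[1,4,0.2,0,0,0,0],[1,3.5,0.15,0,0,0,0],[1,1.3,0.07,2,0,0,0],[1,0,0,2.5,0,0,0]]]}}

```text
clock: 6.6
eef_pos: [0.542, 0.2587, 0.2249]
tcp_rot: [0.693, 0.721, 0.0, 0.0]
wrist_force: [0.4, 0.2, -0.1]
opening: 0.0112
grasp_force: 50.1
```

Emit:
{"fn": "move_arm", "kwargs": {"commands": [[[1,0,0,3,0,0,0],[1,0,0,2.5,0,0,0],[1,0,0,1.5,0,0,0],[1,0,0,0,0,0,0],[1,0,0,0,0,0,0]]]}}

```text
clock: 7.22
eef_pos: [0.5424, 0.2581, 0.1569]
tcp_rot: [0.695, 0.719, 0.001, 0.0]
wrist_force: [1.1, -0.0, -0.1]
opening: 0.0112
grasp_force: 50.1
```

```bash
python3 - <<'E'
from h import *
s,im,C,T=wrist();print(s["eef_pos"],s["wrist_force"])
w=np.load("w2.npz");T0=w["T"];d=T0[:3,:3].T@(s["eef_pos"]-T0[:3,3]);print("moved in old tool",d*100)
sc=get_image("scene")["color"][90:190,220:320]
a=cv2.resize(sc,(400,400),interpolation=2);b=cv2.resize(im["color"][0:400,200:440],(240,400))
cv2.imwrite("pics/c1.png",np.hstack([a,b]))
E
```

```text
[0.54238905 0.25809191 0.1569204 ] [ 1.06547182 -0.0277096  -0.12254778]
moved in old tool [11.71663187  0.60310411 11.49168377]
```

View pics/c1.png

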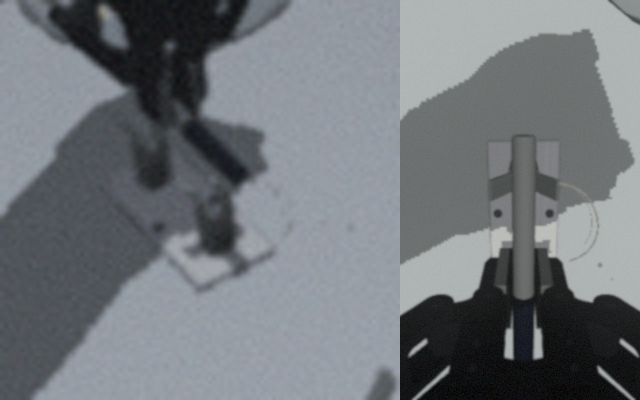

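The pen is centred over both clips in the wrist view (leaf mouths 487–560, pen at 523). Descending, then pressing in small steps.

Emit:
{"fn": "move_arm", "kwargs": {"commands": [[[1,0,0,1,0,0,0],[1,0,0,1,0,0,0],[1,0,0,0.6,0,0,0],[1,0,0,0.3,0,0,0],[1,0,0,0.2,0,0,0]]]}}

```text
clock: 7.95
eef_pos: [0.5421, 0.2581, 0.1248]
tcp_rot: [0.695, 0.719, 0.0, 0.0]
wrist_force: [0.5, -0.4, -0.7]
opening: 0.0112
grasp_force: 50.2
```

Emit:
{"fn": "move_arm", "kwargs": {"commands": [[[1,0,0,0.15,0,0,0],[1,0,0,0.15,0,0,0],[1,0,0,0.15,0,0,0],[1,0,0,0.15,0,0,0],[1,0,0,0.15,0,0,0]]]}}

```text
clock: 8.57
eef_pos: [0.5428, 0.2585, 0.1195]
tcp_rot: [0.695, 0.719, 0.002, 0.001]
wrist_force: [-0.4, -1.7, 10.9]
opening: 0.0111
grasp_force: 51.5
```

Emit:
{"fn": "move_arm", "kwargs": {"commands": [[[1,0,0,0.15,0,0,0],[1,0,0,0.15,0,0,0],[1,0,0,0.15,0,0,0],[1,0,0,0.15,0,0,0],[1,0,0,0.1,0,0,0]]]}}

```text
clock: 9.2
eef_pos: [0.5423, 0.2584, 0.1112]
tcp_rot: [0.695, 0.719, 0.001, 0.0]
wrist_force: [0.8, -0.4, 5.5]
opening: 0.0109
grasp_force: 50.8
```

Emit:
{"fn": "move_arm", "kwargs": {"commands": [[[1,0,0,0.15,0,0,0],[1,0,0,0.15,0,0,0],[1,0,0,0.15,0,0,0],[1,0,0,0.1,0,0,0],[1,0,0,0.1,0,0,0]]]}}

```text
clock: 9.82
eef_pos: [0.5419, 0.2581, 0.1035]
tcp_rot: [0.695, 0.719, -0.0, -0.0]
wrist_force: [1.7, 0.5, -0.3]
opening: 0.0108
grasp_force: 50.3
```

Emit:
{"fn": "move_arm", "kwargs": {"commands": [[[1,0,0,0.1,0,0,0],[1,0,0,0.1,0,0,0],[1,0,0,0.1,0,0,0],[1,0,0,0,0,0,0],[1,0,0,0,0,0,0]]]}}

```text
clock: 10.45
eef_pos: [0.5419, 0.258, 0.1028]
tcp_rot: [0.695, 0.719, 0.0, 0.0]
wrist_force: [-4.1, -3.7, 16.0]
opening: 0.0108
grasp_force: 52.2
```

Seat reached: z stopped at 0.1028, as predicted, with 16 N. Relieving the push, then letting go.

Emit:
{"fn": "move_arm", "kwargs": {"commands": [[[1,0,0,-0.15,0,0,0],[1,0,0,0,0,0,0],[5,0,0,0,0,0,0],[5,0,0,0,0,0,0],[5,0,0,0,0,0,0]]]}}

```text
clock: 11.08
eef_pos: [0.5419, 0.2581, 0.102]
tcp_rot: [0.695, 0.719, -0.0, -0.0]
wrist_force: [0.3, -0.6, -1.1]
opening: 0.0501
grasp_force: 0.0
```

Emit:
{"fn": "move_arm", "kwargs": {"commands": [[[5,0,0,0,0,0,0],[5,0,0,-2,0,0,0],[5,0,0,-4,0,0,0],[5,0,0,-5,0,0,0],[5,0,0,-5,0,0,0]]]}}

```text
clock: 11.7
eef_pos: [0.5418, 0.258, 0.2638]
tcp_rot: [0.695, 0.719, -0.0, -0.0]
wrist_force: [0.3, 0.5, 0.1]
opening: 0.0501
grasp_force: 0.0
```

```bash
python3 - <<'E'
from h import *
s,im,C,T=wrist();print(s["eef_pos"],s["wrist_force"],s["opening"],s["clock"])
np.savez("w3.npz",c=im["color"],C=C,T=T,d=im["depth"])
sc=get_image("scene")["color"][90:190,220:320]
a=cv2.resize(sc,(400,400),interpolation=2);b=im["color"][:,160:560]
cv2.imwrite("pics/c2.png",np.hstack([a,b]))
E
```

```text
[0.54177072 0.25804973 0.26384108] [0.34228082 0.47816868 0.09257795] 0.05009443876087055 11.7
```

View pics/c2.png

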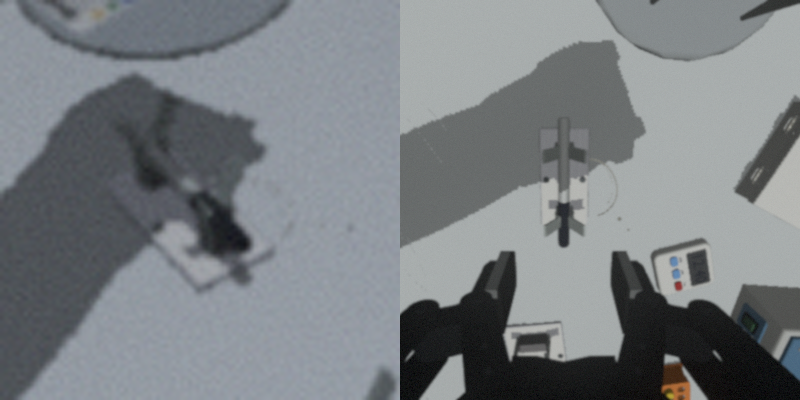

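The pen lies between both clips, ends at wrist px (324,118) and (324,246). I'll check its height and centring by depth.

```bash
python3 - <<'E'
from h import *
im=get_image("wrist");w=np.load("w3.npz");C,T,d=w["C"],w["T"],w["d"]
for v in(122,135,165,180,200,225,240):
    o,r=ray(im,324,v,C);print(v,(o+r*np.median(d[v-1:v+2,323:326])).round(4))
for v in(117.5,246.5):print(onz(im,324,v,.0325,C).round(4))
print("holes",[onz(im,160+u-400,180,.006,C).round(4) for u in(546,583)])
E
```

```text
122 [0.5405 0.323  0.0369]
135 [0.5409 0.3108 0.0368]
165 [0.542  0.2815 0.0371]
180 [0.5425 0.2661 0.0369]
200 [0.5433 0.245  0.0372]
225 [0.5443 0.2177 0.0384]
240 [0.5449 0.2002 0.0383]
[0.5403 0.327  0.0325]
[0.5453 0.1896 0.0325]
holes [array([0.5228, 0.2576, 0.006 ]), array([0.564 , 0.2591, 0.006 ])]
```

```bash
python3 -c "
from station import *
print(close_job())"
```

```text
the job is handed in; nothing more can be done
None
```

The marker pen is snapped into the narrow holder, level, centred along its length and on its seat, then released. The job was handed in after about 12 s; the tweezers were not touched, and the highest push reading I saw was 16 N.

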